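Offer a mallet head up to its handle

TASK

Pick up the mallet head, the one with the rectangular mortise cut right through it, carry it over the things on the bench and hold it level about a centimetre above the tenon of the handle that stands in the vise, with the mortise square and in line with the tenon, so that I can sight the fit before it goes on. Nothing may touch the handle at any time, and everything else on the bench stays where it is. Finish while holding the head there, still in the air: do not lower it on, put it down or let go.

Things in the scene. Friction and masses are not known exactly. Their poses are not given: they have to be found in the camera images.
- head_center (a point): Centre of the mallet head, half-way up: a loose beech block, 120 long (x) x 52 thick (y) x 75 high (z), about 0.3 kg, standing on its flat underside 37.5 below this point. Crowned top (75 high in the middle, 66 at the ends); the end faces taper to 110 long at the underside. A mortise 32 (x) x 18 (y) runs vertically right through its middle, and this point lies on its axis. The flat side faces, 52 apart, are where to grip it. x is its length, z is up.
- tenon_top (a point): Centre of the top end of the handle's tenon, about 250 above the bench. The tenon is an upright wooden bar 30 (x) x 16 (y), 80 long, with its end chamfered 2; below it the oval shaft, 34 x 26 and 150 long. z is up. The head fits with its x along this x, either way round.
- handle: The ash mallet handle, clamped upright and immovable in the vise, the tenon at its top. Origin at the foot of the shaft on the vise bed, 230 below the tenon's end; x is the wide side of the section.
- vise: Low grey iron bench vise, bolted down: bed 205 x 110 (lugs to 156) and 20 high, jaws to 66 high, screw and cross bar at its -x end. Origin on the bench under the handle's axis; it reaches 166 to -x and 70 to +x. The handle's x is the vise's y.
- bored_block: Bystander: unfinished head block 118 x 54 x 74 with two round bored holes instead of a mortise. Origin under its centre, x along its length.
- plain_block: Bystander: unfinished head block 118 x 54 x 74 with pencil lines and no hole. Origin under its centre, x along its length.
- glue_bottle: Bystander: closed bottle, diameter 58, 175 high. Origin under its centre.
- gouge_pot: Bystander: steel pot, diameter 72, 105 high, with gouge handles standing out to 180 high. Origin under its centre.
- elephant: Bystander: carved wooden elephant on a plinth 118 x 60, 105 high, its trunk reaching 78 to -x. Origin under the plinth's centre.
- wedge: Bystander: small hardwood wedge 48 x 16 x 9 lying on the bench. Origin at its underside's centre.
- hammer: Bystander: hammer, 280 long, lying at the back of the bench; x runs from the handle to the head.
- plane: Bystander: iron smoothing plane 230 x 62, 98 high, at the back of the bench. Origin under its centre.
Things that resemble listed ones, but are neither listed nor needed, are in the scene too. Leave any blue or purple look-alike of the part that bears head_center alone.

How it is judged:
By the outcome, as a careful person would: the job done as asked, in the order asked, and still so for the second after the job is handed in, while the arm keeps its last pose, push and grip.
It also fails if it takes over 54 s, if anything falls off the work surface, if the arm or the gripper's body presses on something with over 40 N, if the wrist force passes 120 N, or if a joint passes its speed limit or range.

ROBOT

A 7-joint arm with a two-finger parallel gripper is mounted at the origin on the work surface. World frame = base frame: x ahead of the robot, y to its left, z up, the work surface at z = 0. Lengths are in m, angles in rad, forces in N, time in s.
With the tool pointing down it reaches from about 0.35 to 0.9 m from the base axis. Payload 8.1 kg.
Tool frame: the origin (TCP) lies at the centre of the arm's flange, where the gripper is bolted on; the fingertips stand 178 mm ahead of it and the grasp point (between the pads) lies 159 mm ahead of it; x points along the fingers, z is the direction in which the jaws open and shut, and the axes are right-handed (so a half turn about x gives the same grasp; the last joint's range is limited). The gripper opens to 92 mm and grips with 3 to 60 N. Pads are 19 mm wide; open, the fingers measure 130 mm over their backs; the gripper's body (75 mm by 190 mm) begins 47 mm behind the grasp point.
Start: joints at [1.199, 0.434, 0.025, 1.573, -0.012, 1.134, -0.075], TCP at [0.166, -0.603, 0.405] pointing down, gripper open.
Joint ranges: [-2.62, 2.62], [-0.44, 2.09], [-1.27, 1.32], [0.08, 2.57], [-1.32, 4.46], [0.12, 2], [-2.74, 2.74]. Speed limits (rad/s): [2.22, 2.22, 3.01, 3.01, 3.14, 3.14, 3.14].

INTERFACE

Orientations are given as a rotation vector (axis times angle).
In Python, from cell import arm, get_image, search_frame, pinpoint gives the robot as it stands.
- The arm moves only by the tool arm_command, never from a script. Its argument "motion" is a list of rows, each a list of 7 numbers: the finger opening in mm, from 0 to 91.8, then the shift along the tool's x, y, z in mm, then the turn, a rotation vector about the tool's x, y, z in degrees. In form: [[fingers, x, y, z, ax, ay, az], ...]. A call has 1 to 5 rows; each row shifts and turns the commanded pose from where the row before left it, along the tool's axes as they then stand; what a row does not reach is not made up. A row lasts 1/8 s, in which the tool goes at most 62.5 mm and 10.7 degrees, less where a joint would pass 70% of its speed; a pose out of reach is approached as far as the arm can. A call with a gripper value outside its range is refused whole. The fingers move at their own pace and stop on an object; "newtons" is the grip in N (left out, the last holds). Time passes only in rows, so rows that do not move let the fingers close. It gives the time, the measured TCP pose, the force and the opening at its end, in the units of the state.
- arm.observe(): the state, without advancing time (a new reading comes with each control period).
- get_image(name): name is "side" or "top"; returns a dict with "frame" (384x512x3 uint8, red, green, blue), "range_z" (384x512 float32, m along the optical axis (not along the pixel's ray), 0 where there is no reading), "K" (3x3 intrinsics, pixels), "distortion" ([k1, k2, p1, p2, k3] as OpenCV has them; the pictures are not rectified), "origin" and "rotation" of the camera in the world. Camera axes: x right, y down, z forward; pixel columns grow to the right and rows downward; lengths in m; the calibration is good to about 2 mm. A picture is of the moment at which its call begins.
- arm.sign_off(): hands the job in, once; it reports no verdict.
Trained networks look in the newest picture that a camera, given by its name, has taken for a name from the list of things; names that differ only in an ending like _2 or _b are one class to them, and where a whole thing is asked for, a point or a joint stands for the part that bears it (a point fixed in the world has none). Each returns a list of dicts, best first, with "p" (0 to 1); they miss things now and then, are a little off and sometimes report something else, mostly with a low value. They report only what shows in the picture. A call takes as long as a camera call. They do not tell look-alikes from the thing itself.
- search_frame(camera, target): "point" ([x, y, z] in m, in world coordinates, good to about 4 mm: the middle of the surface that is visible of it).
- pinpoint(camera, target): "point" ([x, y, z] in m, in world coordinates, good to about 4 mm: a listed point, or the origin of a listed thing).
The state is a dict: "clock": time; "joints": joint angles; "dq": joint speeds; "joint_efforts": joint torques, N m; "position": TCP position; "ee_rot": TCP orientation; "force": force on the tool from outside, world axes, zero at the start; "ft_torque": the same for the moment, N m; "width": opening from 0.0 (shut) to 1.0 (fully open).
Only numpy, scipy, OpenCV 4.12 (cv2) and the standard library are available. Lean on these libraries where they do the work, as an engineer would, in place of code of your own. Each camera call takes 0.05 s, during which the arm holds its last target. There are 200 camera calls.

## Working session

There is one attempt and no reset: what is moved stays moved. The work goes in short steps, Python scripts to look and compute and a tool call to move; the robot and the scene stay as the last step left them, time stands still between calls to the robot, and variables do not carry over. Pictures are saved under pics/ and viewed, about 8 in all and at most 12, crops included, and the job is handed in when it is done.

Besides the shell and the picture viewer there is one more tool, called after ">>>" by a JSON object that holds its "method" and its "body", one argument or row to a line. arm_command: Moves the arm, as the interface text tells. Its arguments: {"type":"object","properties":{"motion":{"type":"array"},"newtons":{"type":"number"}},"required":["motion"]}

```bash
mkdir -p pics; ls
cat > h.py <<'E'
import numpy as np, cv2, json
from cell import arm, get_image, search_frame, pinpoint
def cloud(im):
    z=im["range_z"]; h,w=z.shape
    u,v=np.meshgrid(np.arange(w),np.arange(h))
    p=cv2.undistortPoints(np.stack([u,v],-1).reshape(-1,1,2).astype(np.float64),np.array(im["K"]),np.array(im["distortion"])).reshape(h,w,2)
    c=np.dstack([p*z[...,None],z])
    W=c@np.array(im["rotation"]).T+np.array(im["origin"]); W[z==0]=np.nan
    return W
def project(im,P):
    R=np.array(im["rotation"]);c=(np.atleast_2d(P)-np.array(im["origin"]))@R
    return cv2.projectPoints(c,np.zeros(3),np.zeros(3),np.array(im["K"]),np.array(im["distortion"]))[0][:,0]
E
python3 - <<'E'
from h import *
for n in ["side","top"]:
    im=get_image(n); cv2.imwrite(f"pics/{n}0.png",cv2.resize(im["frame"][...,::-1],None,fx=1.5,fy=1.5)); np.savez(f"{n}0.npz",W=cloud(im),f=im["frame"])
    print(n,np.round(im["origin"],3),np.round(im["rotation"],2).tolist(),np.round(im["K"],0).tolist())
    for t in ["head_center","tenon_top","handle","vise","bored_block","plain_block","glue_bottle","gouge_pot","elephant","wedge","hammer","plane"]:
        print(t,[(np.round(d["point"],3).tolist(),round(d["p"],2)) for d in pinpoint(n,t)])
s=arm.observe();print(s)
E
```

```text
picsTraceback (most recent call last):
  File "<stdin>", line 3, in <module>
  File "h.py", line 8, in cloud
    W=c@np.array(im["rotation"]).T+np.array(im["origin"]); W[z==0]=np.nan
      ~~~~~~~~~~~~~~~~~~~~~~~~~~~~^~~~~~~~~~~~~~~~~~~~~~~
ValueError: operands could not be broadcast together with shapes (384,512) (3,)
```

```bash
sed -i 's/np.array(im\["rotation"\])/cv2.Rodrigues(np.array(im["rotation"],float))[0]/' h.py
python3 - <<'E'
from h import *
for n in ["side","top"]:
    im=get_image(n); cv2.imwrite(f"pics/{n}0.png",cv2.resize(im["frame"][...,::-1],None,fx=1.5,fy=1.5)); np.savez(f"{n}0.npz",W=cloud(im),f=im["frame"])
    print(n,np.round(im["origin"],3),np.round(im["rotation"],2).tolist(),np.round(im["K"],0).tolist())
    for t in ["head_center","tenon_top","handle","vise","bored_block","plain_block","glue_bottle","gouge_pot","elephant","wedge","hammer","plane"]:
        print(t,[(np.round(d["point"],3).tolist(),round(d["p"],2)) for d in pinpoint(n,t)])
s=arm.observe();print(s)
E
```

```text
side [0.34  0.849 0.892] [-0.26, 2.79, -1.23] [[462.0, 0.0, 254.0], [0.0, 462.0, 190.0], [0.0, 0.0, 1.0]]
head_center [([0.304, 0.163, 0.037], 0.82), ([0.542, 0.451, 0.039], 0.64), ([0.465, 0.122, 0.039], 0.57), ([0.23, 0.305, 0.038], 0.57)]
tenon_top [([0.532, -0.298, 0.253], 0.91)]
handle [([0.533, -0.301, 0.016], 0.87)]
vise [([0.53, -0.296, 0.002], 0.85)]
bored_block [([0.603, 0.275, -0.005], 0.89), ([0.777, 0.242, 0.0], 0.34)]
plain_block [([0.401, 0.328, -0.003], 0.66)]
glue_bottle [([0.393, -0.027, 0.001], 0.68), ([0.529, -0.301, 0.019], 0.17)]
gouge_pot [([0.652, -0.033, -0.0], 0.71)]
elephant [([0.511, -0.024, 0.002], 0.79)]
wedge [([0.644, 0.107, 0.002], 0.54)]
hammer [([0.762, -0.099, 0.003], 0.58)]
plane [([0.772, 0.245, 0.001], 0.97)]
top [0.447 0.057 1.099] [-2.18, 2.16, -0.04] [[358.0, 0.0, 255.0], [0.0, 358.0, 194.0], [0.0, 0.0, 1.0]]
head_center [([0.547, 0.449, 0.036], 0.78), ([0.231, 0.306, 0.036], 0.67), ([0.768, -0.102, -0.001], 0.65), ([0.465, 0.12, 0.035], 0.62), ([0.3, 0.156, 0.04], 0.6)]
tenon_top [([0.53, -0.3, 0.25], 0.9), ([0.769, -0.102, -0.002], 0.51), (
[... 494 characters left out ...]
], 0.82)]
{'clock': 1.35, 'joints': array([ 1.19939257,  0.43450559,  0.02500841,  1.57316604, -0.0115699 ,
        1.13401752, -0.07509597]), 'dq': array([-1.53420123e-03,  2.44923576e-05, -6.25383445e-04, -2.32189632e-03,
        1.45716785e-03,  1.96836526e-03,  2.67340117e-04]), 'joint_efforts': array([ 4.54579667e-04, -6.67672276e+01,  9.83951055e-01, -3.14806938e+01,
       -6.08273246e-02,  3.29425628e-02,  3.76930223e-05]), 'position': array([ 0.1659585 , -0.6025811 ,  0.40475163]), 'ee_rot': array([ 1.00893537,  1.32439868, -1.00903935]), 'force': array([-0.04043424, -0.36599028, -0.61489738]), 'ft_torque': array([-0.03612369, -0.00878632, -0.00187019]), 'width': 0.9983749092873243}
```

View pics/side0.png

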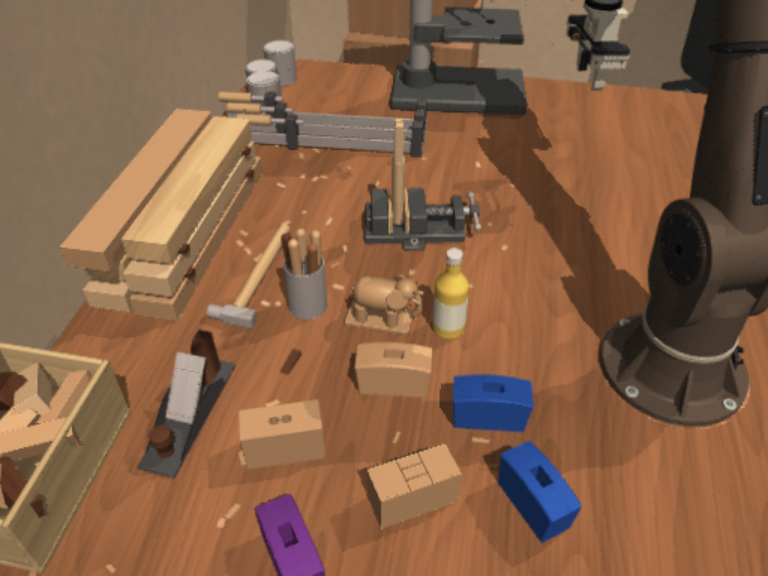

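View pics/top0.png

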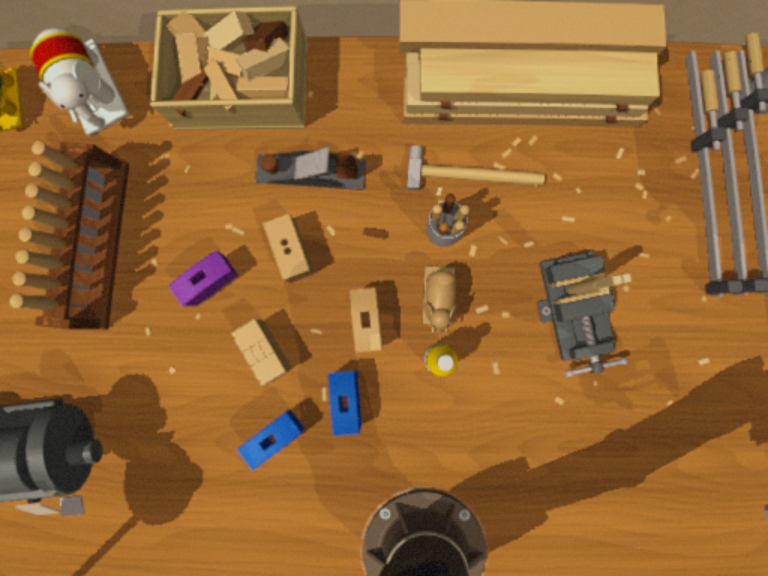

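The wanted head is the beech block at about (364, 320) in the top view, (395, 370) in the side view. The blue and purple blocks are look-alikes. The handle is at about (600, 287) in the top view. Next I'll measure poses from the depth data.

```bash
cat > m.py <<'E'
from h import *
from scipy.spatial.transform import Rotation as Ro
def rect(P,lab):
    r=cv2.minAreaRect((P[:,:2]*1000).astype(np.float32)); print(lab,len(P),"c",np.round(r[0],1),"size",np.round(r[1],1),"ang",round(r[2],1))
if __name__=="__main__":
    for n in ["top","side"]:
        d=np.load(f"{n}0.npz");W=d["W"];f=d["f"]
        def sel(c,r,z0,z1):
            m=(np.hypot(W[...,0]-c[0],W[...,1]-c[1])<r)&(W[...,2]>z0)&(W[...,2]<z1); return W[m]
        print(n); P=sel((.465,.121),.08,.058,.085); rect(P,"head top"); print(np.percentile(P[:,2],[1,50,99]).round(4))
        P=sel((.465,.121),.08,.012,.085); rect(P,"head all")
        P=sel((.465,.121),.02,-.01,.085); rect(P[P[:,2]<.06],"mortise deep")
        P=sel((.531,-.30),.035,.243,.265); rect(P,"tenon top"); print(np.percentile(P[:,2],[1,50,99]).round(4))
        P=sel((.531,-.30),.035,.18,.265); rect(P,"tenon")
        P=sel((.51,-.30),.14,.05,.075); rect(P,"jaws")
        P=sel((.513,-.026),.085,.02,.12); rect(P,"elephant");print(P[:,2].max(),P[:,1].max())
        for c in [(.392,-.027),(.65,-.033)]:
            P=sel(c,.05,.02,.25); print("tall",P[:,2].max().round(3),np.median(P[:,:2],0).round(3))
    s=arm.observe(); R=Ro.from_rotvec(s["ee_rot"]).as_matrix(); print(R.round(3))
    A=cv2.imread("pics/top0.png"); # crops
    f=np.load("top0.npz")["f"][...,::-1]; a=cv2.resize(f[185:245,215:275],None,fx=6,fy=6,interpolation=cv2.INTER_CUBIC); b=cv2.resize(f[160:220,365:425],None,fx=6,fy=6,interpolation=cv2.INTER_CUBIC)
    f=np.load("side0.npz")["f"][...,::-1]; c=cv2.resize(f[75:175,235:335],None,fx=4,fy=4,interpolation=cv2.INTER_CUBIC)[:360]
    cv2.imwrite("pics/crop.png",np.hstack([a,b]))
E
python3 m.py
```

```text
top
head top 687 c [463.1 118.7] size [119.9  52. ] ang 6.3
[0.0634 0.0719 0.078 ]
head all 720 c [463.1 118.6] size [119.9  52.1] ang 6.2
mortise deep 65 c [463.8 121. ] size [30.5 14.6] ang 4.8
tenon top 83 c [ 529.5 -300.3] size [15.7 28.2] ang 14.4
[0.2449 0.25   0.252 ]
tenon 154 c [ 529.2 -299.4] size [16.2 29.7] ang 12.5
jaws 1324 c [ 482.9 -310.2] size [221.2 104.9] ang 12.3
elephant 732 c [503.2 -24.7] size [129.4  60.6] ang 3.6
0.10669326065155049 0.005080703521493535
tall 0.18 [ 0.394 -0.021]
tall 0.178 [ 0.65  -0.034]
side
head top 975 c [467.3 120.5] size [119.5  55.1] ang 7.5
[0.0586 0.0715 0.0779]
head all 1587 c [467.2 121.1] size [119.5  56.4] ang 7.5
mortise deep 14 c [468.1 109.5] size [26.7  2.8] ang 5.0
tenon top 42 c [ 533.2 -295.3] size [14.1 30.2] ang 9.9
[0.2436 0.2491 0.2532]
tenon 159 c [ 532.6 -294.1] size [14.8 32.8] ang 10.1
jaws 801 c [ 481.3 -307.7] size [216.7 108.8] ang 11.9
elephant 1057 c [506.2 -19.1] size [126.4  61.4] ang 12.4
0.10641859532744857 0.009933157915131496
tall 0.177 [ 0.392 -0.006]
tall 0.175 [ 0.654 -0.014]
[[-0.     0.964  0.266]
 [-0.     0.266 -0.964]
 [-1.    -0.     0.   ]]
```

View pics/crop.png

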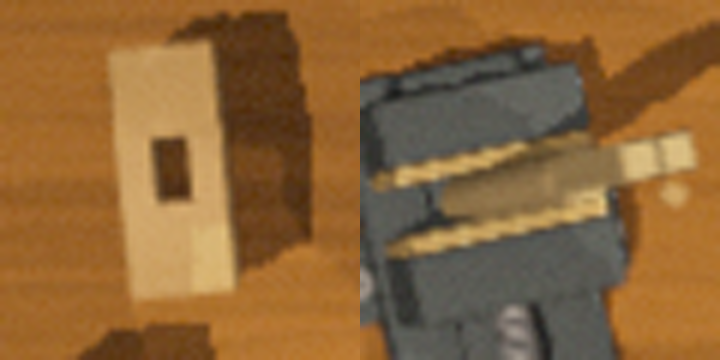

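>>> {"method": "arm_command", "body": {
  "motion": [
    [91.8,-40,0,0,0,0,0],
    [91.8,-40,0,0,0,0,0],
    [91.8,0,31,-40,4.2,0,0],
    [91.8,0,34,-37,4.2,0,0],
    [91.8,0,37,-40,0,0,0]
  ]
}}

```text
clock: 1.98
position: [0.2435, -0.4674, 0.485]
ee_rot: [1.12, 1.263, -1.121]
force: [1.1, 0.4, 0.4]
width: 0.998
```

>>> {"method": "arm_command", "body": {
  "motion": [
    [91.8,0,37,-40,0,0,0],
    [91.8,0,37,-40,0,0,0],
    [91.8,0,37,-40,0,0,0],
    [91.8,0,37,-40,0,0,0],
    [91.8,0,37,-40,0,0,0]
  ]
}}

```text
clock: 2.6
position: [0.4032, -0.246, 0.485]
ee_rot: [1.119, 1.263, -1.119]
force: [0.3, 0.5, -0.0]
width: 0.999
```

```bash
cat > go.py <<'E'
import sys
from h import *
from scipy.spatial.transform import Rotation as Ro
def go(p,jaw):
    s=arm.observe(); R=Ro.from_rotvec(s["ee_rot"]).as_matrix()
    a=np.radians(jaw); z=np.array([np.cos(a),np.sin(a),0]); x=np.array([0,0,-1.]); T=np.stack([x,np.cross(z,x),z],1)
    print("t",round(s["clock"],2),"pos",s["position"].round(4),"jaw",np.degrees(np.arctan2(R[1,2],R[0,2])).round(2),"w",round(s["width"]*91.8,1),"F",s["force"].round(1),"j",s["joints"].round(2))
    print("shift mm",(R.T@(np.array(p)-s["position"])*1000).round(1),"turn deg",np.degrees(Ro.from_matrix(R.T@T).as_rotvec()).round(2))
if __name__=="__main__": go([float(v) for v in sys.argv[1:4]],float(sys.argv[4]))
E
python3 go.py .4645 .1195 .485 -83
```

```text
t 2.6 pos [ 0.4032 -0.246   0.485 ] jaw -83.01 w 91.7 F [ 0.3  0.5 -0. ] j [ 0.63  0.14 -0.22  1.79  0.03  1.22 -1.05]
shift mm [-1.000e-01  1.053e+02 -3.554e+02] turn deg [-0.01  0.04 -0.03]
```

>>> {"method": "arm_command", "body": {
  "motion": [
    [91.8,0,15,-50,0,0,0],
    [91.8,0,15,-50,0,0,0],
    [91.8,0,15,-50,0,0,0],
    [91.8,0,15,-50,0,0,0],
    [91.8,0,15,-50,0,0,0]
  ]
}}

```text
clock: 3.22
position: [0.4464, 0.0113, 0.485]
ee_rot: [1.119, 1.263, -1.119]
force: [0.4, -0.3, 0.8]
width: 0.998
```

>>> {"method": "arm_command", "body": {
  "motion": [
    [91.8,0,15,-50,0,0,0],
    [91.8,0,15,-40,0,0,0],
    [91.8,0,0,-15,0,0,0],
    [91.8,50,0,0,0,0,0],
    [91.8,50,0,0,0,0,0]
  ]
}}

```text
clock: 3.85
position: [0.4634, 0.1169, 0.384]
ee_rot: [1.12, 1.263, -1.118]
force: [1.2, -0.2, -0.3]
width: 0.998
```

>>> {"method": "arm_command", "body": {
  "motion": [
    [91.8,50,0,0,0,0,0],
    [91.8,0,0,0,0,0,0]
  ]
}}

```text
clock: 4.1
position: [0.4622, 0.1161, 0.3322]
ee_rot: [1.115, 1.268, -1.125]
force: [0.1, 0.3, 0.6]
width: 1.001
```

```bash
python3 go.py .4645 .1195 .209 -83
python3 - <<'E'
from h import *
a=[]
for n in ["top","side"]:
    im=get_image(n)
    np.savez(n+"1.npz",W=cloud(im))
    c=project(im,[.4645,.1195,.1])[0].astype(int); f=im["frame"][...,::-1].copy()
    y,x=np.clip(c[1]-60,0,264),np.clip(c[0]-65,0,380); a.append(cv2.resize(f[y:y+120,x:x+130],None,fx=3,fy=3,interpolation=cv2.INTER_CUBIC))
cv2.imwrite("pics/pre.png",np.hstack(a))
E
```

```text
t 4.1 pos [0.4622 0.1161 0.3322] jaw -83.04 w 91.9 F [0.1 0.3 0.6] j [ 0.06  0.33 -0.52  1.98  0.21  0.89 -2.02]
shift mm [123.2   3.6  -3.3] turn deg [-0.04  0.08  0.39]
```

View pics/pre.png

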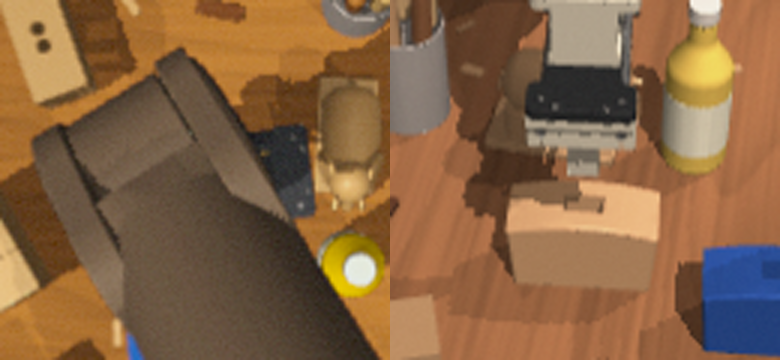

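Run:
```python
from h import *
W=np.load("side1.npz")["W"].reshape(-1,3)
for c,r in [((.392,-.027),.07),((.35,.03),.05),((.42,.06),.04)]:
    m=np.hypot(W[:,0]-c[0],W[:,1]-c[1])<r; z=W[m&(W[:,2]>.19)][:,2]; print(c,len(z),np.percentile(z,[0,5,20]) if len(z) else "")
m=(W[:,2]>.2)&(W[:,2]<.55)&(W[:,0]<.6)&(W[:,0]>.15)&(abs(W[:,1])<.3)
P=W[m]
for z in np.arange(.2,.55,.05):
    q=P[(P[:,2]>=z)&(P[:,2]<z+.05)]; print(round(z,2),len(q),q.min(0).round(2) if len(q) else "",q.max(0).round(2) if len(q) else "")
# body clearance at elephant
W=np.load("top0.npz")["W"].reshape(-1,3);m=(abs(W[:,0]-.49)<.09)&(W[:,2]>.08)&(W[:,2]<.15)&(abs(W[:,1]+.02)<.05);print(W[m][:,1].max())
```

```text
(0.392, -0.027) 0 
(0.35, 0.03) 42 [0.5848914  0.58998102 0.59794087]
(0.42, 0.06) 80 [0.22657533 0.23630844 0.24084898]
0.2 355 [0.42 0.06 0.2 ] [0.51 0.21 0.25]
0.25 1018 [0.42 0.12 0.25] [0.49 0.22 0.3 ]
0.3 821 [0.42 0.11 0.3 ] [0.5  0.17 0.35]
0.35 950 [0.42 0.11 0.35] [0.51 0.16 0.4 ]
0.4 994 [0.43 0.12 0.4 ] [0.51 0.17 0.45]
0.45 992 [0.41 0.11 0.45] [0.52 0.18 0.5 ]
0.5 2135 [0.37 0.1  0.5 ] [0.53 0.18 0.55]
0.005080703521493535
```

>>> {"method": "arm_command", "body": {
  "motion": [
    [91.8,0,3.5,-3.3,0,0,0.4],
    [91.8,30,0,0,0,0,0],
    [91.8,30,0,0,0,0,0],
    [91.8,0,0,0,0,0,0]
  ]
}}

```text
clock: 4.7
position: [0.467, 0.1213, 0.2748]
ee_rot: [1.122, 1.26, -1.114]
force: [-0.8, 0.3, -0.2]
width: 1.004
```

```bash
python3 go.py .4645 .1195 .209 -83
```

```text
t 4.7 pos [0.467  0.1213 0.2748] jaw -83.0 w 92.2 F [-0.8  0.3 -0.2] j [ 0.01  0.42 -0.49  2.04  0.28  0.75 -2.1 ]
shift mm [65.8 -3.1  1.5] turn deg [ 0.    0.02 -0.35]
```

>>> {"method": "arm_command", "body": {
  "motion": [
    [91.8,0,0,0,0,0,0],
    [91.8,0,0,0,0,0,0]
  ]
}}

```text
clock: 4.95
position: [0.4676, 0.1216, 0.2762]
ee_rot: [1.124, 1.258, -1.112]
force: [-0.6, 0.2, -0.2]
width: 0.998
```

```bash
python3 go.py .4645 .1195 .209 -83;python3 -c "
from h import *
get_image('top')"; python3 go.py .4645 .1195 .209 -83
```

```text
t 4.95 pos [0.4676 0.1216 0.2762] jaw -83.01 w 91.6 F [-0.6  0.2 -0.2] j [ 0.01  0.41 -0.49  2.03  0.28  0.75 -2.1 ]
shift mm [67.2 -4.   1.7] turn deg [-0.01 -0.02 -0.55]
t 5.0 pos [0.4675 0.1215 0.276 ] jaw -83.01 w 91.6 F [ 0.4 -0.1  0.8] j [ 0.01  0.41 -0.49  2.03  0.28  0.75 -2.1 ]
shift mm [67.  -3.8  1.6] turn deg [-0.01 -0.01 -0.53]
```

>>> {"method": "arm_command", "body": {
  "motion": [
    [91.8,10,-3.8,1.6,0,0,-0.5],
    [91.8,20,0,0,0,0,0],
    [91.8,20,0,0,0,0,0],
    [91.8,12,0,0,0,0,0],
    [91.8,5,0,0,0,0,0]
  ]
}}

```text
clock: 5.62
position: [0.4631, 0.1191, 0.207]
ee_rot: [1.117, 1.266, -1.121]
force: [1.0, -0.1, -0.3]
width: 1.001
```

>>> {"method": "arm_command", "body": {
  "motion": [
    [91.8,0,0,0,0,0,0],
    [91.8,0,0,0,0,0,0],
    [91.8,0,0,0,0,0,0],
    [91.8,0,0,0,0,0,0]
  ]
}}

```text
clock: 6.12
position: [0.4635, 0.1192, 0.208]
ee_rot: [1.118, 1.265, -1.12]
force: [0.3, 0.4, 0.1]
width: 1.0
```

```bash
python3 go.py .4645 .1195 .209 -83
```

```text
t 6.12 pos [0.4635 0.1192 0.208 ] jaw -83.01 w 91.8 F [0.3 0.4 0.1] j [-0.04  0.52 -0.43  2.1   0.37  0.6  -2.17]
shift mm [-1.   1.  -0.2] turn deg [-0.01  0.    0.07]
```

Good. Now I'll close the gripper with a firm but moderate grip.

>>> {"method": "arm_command", "body": {
  "motion": [
    [70,0,1,0,0,0,0],
    [60,0,0,0,0,0,0],
    [50,0,0,0,0,0,0],
    [45,0,0,0,0,0,0],
    [45,0,0,0,0,0,0]
  ],
  "newtons": 30
}}

```text
clock: 6.75
position: [0.4644, 0.1195, 0.2077]
ee_rot: [1.118, 1.266, -1.12]
force: [-0.6, 1.1, -0.8]
width: 0.568
```

>>> {"method": "arm_command", "body": {
  "motion": [
    [40,0,0,0,0,0,0],
    [40,0,0,0,0,0,0],
    [40,0,0,0,0,0,0],
    [40,0,0,0,0,0,0]
  ],
  "newtons": 35
}}

```text
clock: 7.25
position: [0.4644, 0.1195, 0.2077]
ee_rot: [1.118, 1.266, -1.12]
force: [0.2, 1.6, -0.7]
width: 0.565
```

```bash
python3 go.py .4645 .1195 .30 -83
```

```text
t 7.25 pos [0.4644 0.1195 0.2077] jaw -83.0 w 51.9 F [ 0.2  1.6 -0.7] j [-0.04  0.52 -0.43  2.1   0.37  0.6  -2.17]
shift mm [-92.3  -0.   -0. ] turn deg [ 0.   -0.01  0.1 ]
```

>>> {"method": "arm_command", "body": {
  "motion": [
    [40,-10,0,0,0,0,0],
    [40,-20,0,0,0,0,0],
    [40,-30,0,0,0,0,0],
    [40,-40,0,0,0,0,0],
    [40,-40,0,0,0,0,0]
  ]
}}

```text
clock: 7.88
position: [0.4641, 0.1189, 0.3491]
ee_rot: [1.117, 1.266, -1.121]
force: [1.0, -0.7, -4.3]
width: 0.562
```

>>> {"method": "arm_command", "body": {
  "motion": [
    [40,-40,0,0,0,0,0],
    [40,-40,0,0,0,0,0],
    [40,-40,0,0,0,0,0],
    [40,-30,0,0,0,0,0],
    [40,-20,0,0,0,0,0]
  ]
}}

```text
clock: 8.5
position: [0.4643, 0.1192, 0.5195]
ee_rot: [1.118, 1.265, -1.12]
force: [0.3, 0.2, -3.8]
width: 0.56
```

>>> {"method": "arm_command", "body": {
  "motion": [
    [40,0,0,0,0,0,0],
    [40,0,0,0,0,0,0],
    [40,0,0,0,0,0,0]
  ]
}}

```text
clock: 8.88
position: [0.4646, 0.1192, 0.5166]
ee_rot: [1.117, 1.267, -1.122]
force: [0.4, 0.8, -3.4]
width: 0.565
```

```bash
python3 go.py .531 -.298 .52 -83;  python3 go.py .531 -.298 .52 12.2
```

```text
t 8.88 pos [0.4646 0.1192 0.5166] jaw -83.0 w 51.8 F [ 0.4  0.8 -3.4] j [ 0.12  0.17 -0.55  1.69  0.09  1.31 -1.9 ]
shift mm [ -3.4  15.  422.2] turn deg [-0.    0.02  0.22]
t 8.88 pos [0.4646 0.1192 0.5166] jaw -83.0 w 51.8 F [ 0.4  0.8 -3.4] j [ 0.12  0.17 -0.55  1.69  0.09  1.31 -1.9 ]
shift mm [ -3.4  15.  422.2] turn deg [-95.2   -0.17   0.18]
```

>>> {"method": "arm_command", "body": {
  "motion": [
    [40,-3,0,0,-5,0,0],
    [40,0,0,0,-10,0,0],
    [40,0,0,0,-10,0,0],
    [40,0,0,0,-10,0,0],
    [40,0,0,0,-10,0,0]
  ]
}}

```text
clock: 9.5
position: [0.4648, 0.1193, 0.5199]
ee_rot: [0.514, 1.512, -0.516]
force: [0.8, -0.4, -3.3]
width: 0.563
```

>>> {"method": "arm_command", "body": {
  "motion": [
    [40,0,0,0,-10,0,0],
    [40,0,0,0,-10,0,0],
    [40,0,0,0,-10,0,0],
    [40,0,0,0,-10,0,0],
    [40,0,0,0,-7,0,0]
  ]
}}

```text
clock: 10.12
position: [0.4648, 0.1192, 0.5199]
ee_rot: [-0.127, 1.57, 0.127]
force: [-0.2, -0.1, -4.1]
width: 0.564
```

>>> {"method": "arm_command", "body": {
  "motion": [
    [40,0,0,0,-3.2,0,0],
    [40,0,0,0,0,0,0],
    [40,0,0,0,0,0,0],
    [40,0,0,0,0,0,0]
  ]
}}

```text
clock: 10.62
position: [0.4649, 0.1194, 0.5205]
ee_rot: [-0.167, 1.566, 0.167]
force: [1.0, 0.9, -2.7]
width: 0.564
```

```bash
python3 go.py .531 -.298 .52 12.2
```

```text
t 10.62 pos [0.4649 0.1194 0.5205] jaw 12.16 w 51.8 F [ 1.   0.9 -2.7] j [ 0.29  0.2  -0.77  1.68  0.14  1.33 -0.29]
shift mm [   0.5 -422.   -23.3] turn deg [-0.04 -0.12 -0.01]
```

>>> {"method": "arm_command", "body": {
  "motion": [
    [40,0,-20,0,0,0,0],
    [40,0,-40,-3,0,0,0],
    [40,0,-40,-3,0,0,0],
    [40,0,-40,-3,0,0,0],
    [40,0,-40,-3,0,0,0]
  ]
}}

```text
clock: 11.25
position: [0.4912, -0.0603, 0.5208]
ee_rot: [-0.167, 1.566, 0.167]
force: [0.3, 0.5, -3.0]
width: 0.563
```

>>> {"method": "arm_command", "body": {
  "motion": [
    [40,0,-40,-3,0,0,0],
    [40,0,-40,-3,0,0,0],
    [40,0,-40,-3,0,0,0],
    [40,0,-40,-2.3,0,0,0],
    [40,0,-40,0,0,0,0]
  ]
}}

```text
clock: 11.88
position: [0.5225, -0.2583, 0.5206]
ee_rot: [-0.167, 1.566, 0.166]
force: [0.2, 0.3, -3.0]
width: 0.565
```

>>> {"method": "arm_command", "body": {
  "motion": [
    [40,0,-25,0,0,0,0],
    [40,0,-17,0,0,0,0],
    [40,0,0,0,0,0,0],
    [40,0,0,0,0,0,0],
    [40,0,0,0,0,0,0]
  ]
}}

```text
clock: 12.5
position: [0.5314, -0.2966, 0.521]
ee_rot: [-0.168, 1.566, 0.168]
force: [-0.6, -0.0, -3.1]
width: 0.565
```

>>> {"method": "arm_command", "body": {
  "motion": [
    [40,0,0,0,0,0,0],
    [40,0,0,0,0,0,0]
  ]
}}

```text
clock: 12.75
position: [0.5313, -0.2976, 0.5208]
ee_rot: [-0.168, 1.566, 0.167]
force: [-0.7, -0.1, -3.9]
width: 0.563
```

```bash
python3 go.py .531 -.298 .49 12.2
python3 - <<'E'
from h import *
a=[]
for n in ["top","side"]:
    im=get_image(n)
    print(n,[(t,[(np.round(d["point"],4).tolist(),round(d["p"],2)) for d in pinpoint(n,t)[:3]]) for t in ["head_center","tenon_top"]])
    np.savez(n+"2.npz",W=cloud(im),f=im["frame"])
    c=project(im,[.531,-.298,.28])[0].astype(int); f=im["frame"][...,::-1].copy()
    y,x=np.clip(c[1]-50,0,284),np.clip(c[0]-50,0,412); a.append(cv2.resize(f[y:y+100,x:x+100],None,fx=4,fy=4,interpolation=cv2.INTER_CUBIC)); print(x,y)
cv2.imwrite("pics/over.png",np.hstack(a))
E
```

```text
t 12.75 pos [ 0.5313 -0.2976  0.5208] jaw 12.22 w 51.7 F [-0.7 -0.1 -3.9] j [ 0.78  0.4  -0.53  1.39  0.2   1.41  0.47]
shift mm [30.8 -0.3 -0.3] turn deg [ 0.02 -0.09  0.  ]
top [('head_center', [([0.5434, 0.4483, 0.036], 0.75), ([0.227, 0.3039, 0.0356], 0.68), ([0.535, -0.2943, 0.3513], 0.65)]), ('tenon_top', [([0.53, -0.2998, 0.2504], 0.61)])]
368 133
side [('head_center', [([0.533, -0.2966, 0.3477], 0.96), ([0.5419, 0.4512, 0.0362], 0.75), ([0.3038, 0.1615, 0.0387], 0.72)]), ('tenon_top', [])]
216 21
```

View pics/over.png

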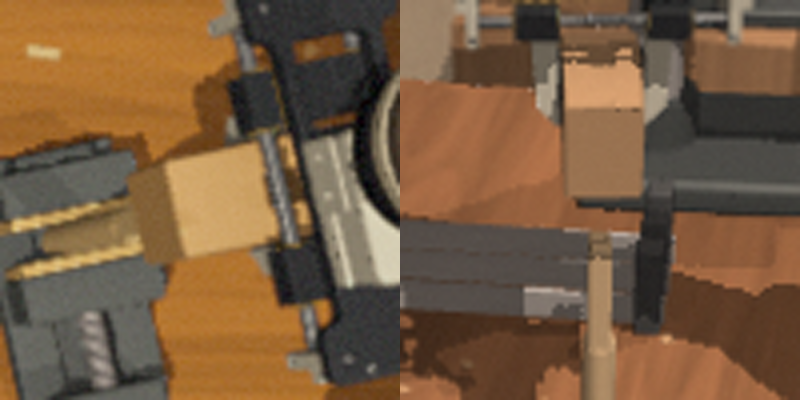

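```bash
cat > fit.py <<'E'
from h import *
import sys
k=sys.argv[1]; tcp=np.array([float(v) for v in sys.argv[2:5]]); a=np.radians(float(sys.argv[5])); bz=tcp[2]-float(sys.argv[6])
e1=np.array([-np.sin(a),np.cos(a),0]);e2=np.array([np.cos(a),np.sin(a),0])
for n in ["top","side"]:
    for kk in ["0",k]:
        W=np.load(f"{n}{kk}.npz")["W"].reshape(-1,3); W=W[~np.isnan(W[:,0])]
        q=np.stack([(W-tcp)@e1,(W-tcp)@e2,W[:,2]],1)*1000
        if kk=="0":
            m=(abs(q[:,0])<40)&(abs(q[:,1])<30)&(q[:,2]>190)&(q[:,2]<260); p=q[m]; l="tenon"
            t=p[p[:,2]>246]; print(n,"tenon topface med",np.median(t,0).round(1),len(t))
        else:
            m=(abs(q[:,0])<75)&(abs(q[:,1])<26+12)&(q[:,2]>bz*1000-8)&(q[:,2]<bz*1000+80); p=q[m]; l="head"
            ef=p[(p[:,0]>48)&(p[:,2]<bz*1000+60)&(p[:,2]>bz*1000+10)&(abs(p[:,1])<20)]
            exp=55+5*(ef[:,2]-bz*1000)/66
            if len(ef)>10: print(n,"endface offset along e1",np.median(ef[:,0]-exp).round(2),"yaw",np.degrees(np.arctan(np.polyfit(ef[:,1],ef[:,0]-exp,1)[0])).round(2),"n",len(ef))
            tf=p[(p[:,0]>20)&(p[:,0]<55)&(p[:,2]>bz*1000+62)]
            if len(tf)>10:
                print(n,"top z rel",np.median(tf[:,2]-bz*1000).round(1),"tilt e2",np.degrees(np.polyfit(tf[:,1],tf[:,2],1)[0]/1).round(2))
            print(n,"zmin/max",np.percentile(p[:,2],[0.5,99.5]).round(1))
        print(n,l,len(p),"e1",np.percentile(p[:,0],[1,99]).round(1),"e2",np.percentile(p[:,1],[1,99]).round(1),"e2mid",np.percentile(p[:,1],[1,99]).mean().round(1))
    W=0
    im=get_image(n); f=im["frame"][...,::-1].copy(); S=5
    def poly(pts,col,off,z): 
        P=np.array([tcp*[1,1,0]+x*e1/1e3+y*e2/1e3+[0,0,z+dz/1e3] for x,y,dz in pts]); u=project(im,P); return u
    c=project(im,[*tcp[:2],bz])[0].astype(int); y0,x0=np.clip(c[1]-40,0,304),np.clip(c[0]-40,0,432)
    g=cv2.resize(f[y0:y0+80,x0:x0+80],None,fx=S,fy=S,interpolation=cv2.INTER_CUBIC)
    for pts,z,col in [([(55,26,0),(55,-26,0),(60,-26,66),(0,-26,75),(-60,-26,66),(-60,26,66),(0,26,75),(60,26,66)],bz,(0,0,255)),([(60,26,66),(60,-26,66)],bz,(0,0,255)),([(15,8,0),(15,-8,0),(-15,-8,0),(-15,8,0)],.25,(255,0,0))]:
        u=(poly(pts,col,0,z)-[x0,y0]+.5)*S; cv2.polylines(g,[u.astype(np.int32)],True,col,1)
    cv2.imwrite(f"pics/fit{k}{n}.png",g)
cv2.imwrite(f"pics/fit{k}.png",np.hstack([cv2.imread(f"pics/fit{k}{n}.png") for n in ["top","side"]]))
E
python3 fit.py 2 .5313 -.2976 .5208 12.2 .2077
```

```text
top tenon topface med [ -1.5  -2.3 250. ] 79
top tenon 142 e1 [-15.8  13.1] e2 [-10.5   5.6] e2mid -2.5
top endface offset along e1 -1.29 yaw -0.25 n 154
top top z rel 70.9 tilt e2 -0.34
top zmin/max [315.4 390.3]
top head 1019 e1 [-17.8  58.2] e2 [-30.6  30. ] e2mid -0.3
side tenon topface med [  2.3   3.4 249.4] 38
side tenon 140 e1 [-11.9  17.6] e2 [-5.1  9.8] e2mid 2.3
side endface offset along e1 -0.95 yaw 0.65 n 273
side top z rel 70.4 tilt e2 -0.77
side zmin/max [314.9 391. ]
side head 991 e1 [-47.   61.9] e2 [-36.9  36.5] e2mid -0.2
```

View pics/fit2.png

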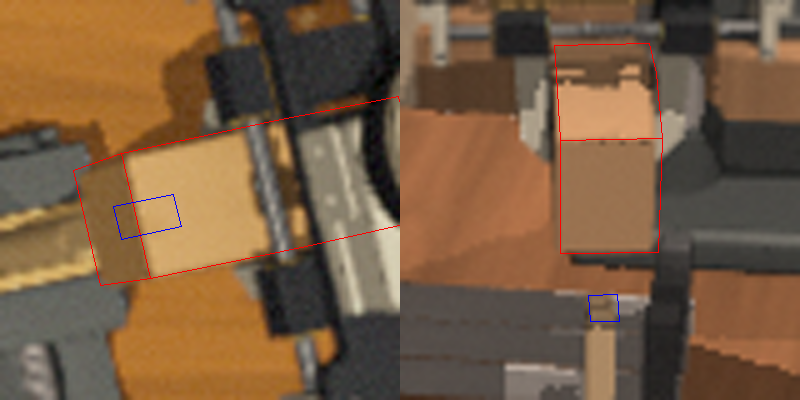

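```bash
cat > rel.py <<'E'
from h import *
import sys
k=sys.argv[1]; tcp=np.array([float(v) for v in sys.argv[2:5]]); a=np.radians(12.2); bz=(tcp[2]-.2077)*1000
e1=np.array([-np.sin(a),np.cos(a),0]);e2=np.array([np.cos(a),np.sin(a),0])
def edges(W,m,lab):
    # row-wise subpixel-ish extents along e2, image grid
    q=W[m]; 
    r=cv2.minAreaRect(q[:,:2].astype(np.float32)); print(lab,len(q),"mean",q.mean(0).round(2),"e2 pct",np.percentile(q[:,1],[0,1,5,50,95,99,100]).round(1),"mid",np.round((np.percentile(q[:,1],1)+np.percentile(q[:,1],99))/2,2),"rect c",np.round(r[0],1),np.round(r[1],1),round(r[2],1))
for n in ["top","side"]:
    W={}
    for kk in ["0",k]:
        w=np.load(f"{n}{kk}.npz")["W"]; W[kk]=np.dstack([(w-tcp)@e1,(w-tcp)@e2,w[...,2]/1e0*1.0])*1000
    q=W["0"]; x,y,z=q[...,0],q[...,1],q[...,2]
    edges(q,(abs(x)<40)&(abs(y)<25)&(z>244)&(z<258),n+" tenon top")
    edges(q,(abs(x)<40)&(abs(y)<25)&(z>175)&(z<244),n+" tenon sides")
    q=W[k]; x,y,z=q[...,0],q[...,1],q[...,2]
    edges(q,(x>46)&(x<66)&(abs(y)<36)&(z>bz+5)&(z<bz+60),n+" endface")
    edges(q,(x>25)&(x<66)&(abs(y)<36)&(z>bz+60)&(z<bz+80),n+" topface")
E
python3 rel.py 2 .5313 -.2976 .5208
```

```text
top tenon top 83 mean [ -1.35  -2.43 249.46] e2 pct [-10.6 -10.3  -9.7  -2.6   4.6   5.3   5.7] mid -2.49 rect c [-2.3 -2.3] [15.7 28.2] 87.8
top tenon sides 74 mean [ 11.99  -2.49 210.8 ] e2 pct [-10.5 -10.5  -9.7  -2.4   4.9   5.6   5.6] mid -2.47 rect c [12.1 -2.5] [16.1  2.9] 88.9
top endface 218 mean [ 56.22  -1.35 346.71] e2 pct [-27.3 -26.7 -24.6  -1.7  22.   24.7  25. ] mid -0.98 rect c [56.2 -1.1] [ 4.6 52.4] 1.7
top topface 481 mean [ 42.63  -0.94 382.92] e2 pct [-27.5 -26.8 -24.6  -0.6  22.6  24.8  25.4] mid -0.96 rect c [42.  -0.9] [33.7 52.8] 1.0
side tenon top 40 mean [  2.83   2.57 249.39] e2 pct [-5.3 -5.3 -4.8  3.4  9.7  9.8  9.9] mid 2.29 rect c [1.9 2.3] [30.2 14.1] 2.3
side tenon sides 129 mean [ 12.86   2.34 209.83] e2 pct [-5.2 -5.  -4.9  1.3  9.6  9.7  9.7] mid 2.34 rect c [13.7  2.3] [15.  11.2] 89.1
side endface 374 mean [ 56.56   2.71 346.1 ] e2 pct [-22.6 -22.1 -20.2   1.9  25.7  27.3  27.4] mid 2.61 rect c [56.3  2.5] [14.9 49.9] 1.7
side topface 215 mean [ 45.2    3.08 381.57] e2 pct [-22.6 -21.9 -19.8   3.5  26.5  27.4  29.1] mid 2.71 rect c [43.9  3.4] [36.8 51.7] 0.6
```

```bash
cat > prof.py <<'E'
from h import *
from scipy.ndimage import map_coordinates, gaussian_filter1d
import sys
k=sys.argv[1]; tcp=np.array([float(v) for v in sys.argv[2:5]]); a=np.radians(12.2); bz=tcp[2]-.2077
e1=np.array([-np.sin(a),np.cos(a),0]);e2=np.array([np.cos(a),np.sin(a),0])
def prof(im,f,z,x0,x1,off,half,lab,ax=0):
    s=np.arange(x0,x1,.5); w=np.linspace(-half,half,9)
    S,Wd=np.meshgrid(s,w,indexing="ij"); A,B=(e1,e2) if ax==0 else (e2,e1)
    P=tcp*[1,1,0]+S[...,None]*A/1e3+(Wd[...,None]+off)*B/1e3+[0,0,z]
    u=project(im,P.reshape(-1,3)); g=sum(map_coordinates(f[...,c].astype(float),[u[:,1],u[:,0]],order=1) for c in range(3)).reshape(S.shape).mean(1)
    d=gaussian_filter1d(g,2,order=1); i=[j for j in range(2,len(d)-2) if abs(d[j])==abs(d[j-2:j+3]).max() and abs(d[j])>.25*abs(d).max()]
    print(lab,[(float(s[j]),round(float(d[j]),1)) for j in i])
for n,b1,b2 in [("top",-1.3,-1.),("side",-1.,2.6)]:
    im=get_image(n); f0=np.load(f"{n}0.npz")["f"]; f=np.load(f"{n}{k}.npz")["f"]
    te2=-2.5 if n=="top" else 2.3
    prof(im,f0,.249,-30,35,te2,4,n+" tenon e1 z.249"); prof(im,f0,.249,-22,22,0,8,n+" tenon e2 z.249",1); prof(im,f0,.22,-22,22,15,1,n+" tenon e2 near face z.22",1)
    prof(im,f,bz+.066,40,80,b2,15,n+" head top edge(60)"); prof(im,f,bz,35,75,b2,15,n+" head bottom edge(55)")
    prof(im,f,bz+.033,-40,40,57.5,1,n+" head e2 endface(+-26)",1); prof(im,f,bz+.069,-40,40,45,8,n+" head e2 top(+-26)",1)
    W=np.load(f"{n}0.npz")["W"].reshape(-1,3); q=np.stack([(W-tcp)@e1*1e3,(W-tcp)@e2*1e3,W[:,2]*1e3],1)
    p=q[(abs(q[:,1]-te2)<5)&(q[:,2]>180)&(q[:,2]<243)&(abs(q[:,0])<30)]; print(n,"tenon near face med",np.median(p[:,0]).round(1),len(p),p[:,0].std().round(1))
E
python3 prof.py 2 .5313 -.2976 .5208
```

```text
top tenon e1 z.249 [(-17.5, 19.1), (-6.0, -12.8), (-1.0, 12.2), (12.0, -18.2)]
top tenon e2 z.249 [(-15.0, -6.7), (-9.5, 20.7), (4.5, -22.4), (12.5, -5.6), (18.0, -7.0)]
top tenon e2 near face z.22 [(-20.5, 28.5), (-10.0, -18.0), (14.5, -19.9)]
top head top edge(60) [(59.5, -21.5)]
top head bottom edge(55) [(53.5, 6.9), (72.5, 2.0)]
top head e2 endface(+-26) [(-38.0, -11.5), (-32.0, -4.5), (-27.5, 11.0), (22.5, -9.6), (27.0, 3.1)]
top head e2 top(+-26) [(-25.5, 17.0), (24.0, -32.0), (33.5, 9.4)]
top tenon near face med 11.9 42 0.6
side tenon e1 z.249 [(-17.0, 16.0), (-6.0, -8.1), (0.5, 9.2), (17.0, -8.2)]
side tenon e2 z.249 [(-6.0, 19.0), (8.0, -29.2)]
side tenon e2 near face z.22 [(-20.0, 11.2), (-8.5, 14.5), (8.5, -7.8), (14.0, 12.1)]
side head top edge(60) [(60.5, -10.1)]
side head bottom edge(55) [(52.5, -8.4), (68.0, 6.0), (72.5, 6.6)]
side head e2 endface(+-26) [(-23.0, 19.7), (26.0, -7.2), (31.5, 11.6)]
side head e2 top(+-26) [(-38.0, 12.2), (28.0, -45.6), (33.0, 39.3)]
side tenon near face med 12.7 78 2.5
```

>>> {"method": "arm_command", "body": {
  "motion": [
    [40,0,-1.6,-0.9,0,0,0],
    [40,10,0,0,0,0,0],
    [40,10,0,0,0,0,0],
    [40,10,0,0,0,0,0],
    [40,5,0,0,0,0,0]
  ]
}}

```text
clock: 13.88
position: [0.5305, -0.2998, 0.4845]
ee_rot: [-0.167, 1.567, 0.168]
force: [-0.3, 0.6, -3.6]
width: 0.565
```

>>> {"method": "arm_command", "body": {
  "motion": [
    [40,0,0,0,0,0,0],
    [40,0,0,0,0,0,0],
    [40,0,0,0,0,0,0],
    [40,0,0,0,0,0,0]
  ]
}}

```text
clock: 14.38
position: [0.5307, -0.2998, 0.4859]
ee_rot: [-0.167, 1.566, 0.167]
force: [0.6, -0.2, -4.1]
width: 0.558
```

```bash
python3 go.py .5300 -.2994 .4677 12.2
python3 - <<'E'
from h import *
for n in ["top","side"]:
    W=np.load(n+"0.npz")["W"].reshape(-1,3)
    a=np.radians(12.2);o=np.array([.531,-.298]);q=np.stack([(W[:,:2]-o)@[np.cos(a),np.sin(a)],(W[:,:2]-o)@[-np.sin(a),np.cos(a)],W[:,2]],1)
    for x0,x1,z0,z1,l in [(-.07,.07,.056,.075,"jaw tops"),(-.12,.07,.02,.075,"vise no bar"),(-.11,.072,.012,.075,"all")]:
        m=(q[:,0]>x0)&(q[:,0]<x1)&(abs(q[:,1])<.08)&(q[:,2]>z0)&(q[:,2]<z1)
        r=cv2.minAreaRect((W[m][:,:2]*1000).astype(np.float32)); print(n,l,m.sum(),np.round(r[0],1),np.round(r[1],1),round(r[2],2))
    # PCA of upper shaft/tenon wide side
    m=(np.hypot(q[:,0],q[:,1])<.03)&(q[:,2]>.18)
    # side edges of the jaws: fit extremes per bin
    m=(q[:,0]>.0)&(q[:,0]<.075)&(abs(q[:,1])<.05)&(q[:,2]>.05)&(q[:,2]<.075)
    b=np.arange(-.04,.041,.005);pts=[]
    for c in b:
        s=q[m&(abs(q[:,1]-c)<.0025)]
        if len(s): pts.append((c,s[:,0].max()))
    pts=np.array(pts); print(n,"front edge yaw dev deg",np.degrees(-np.polyfit(pts[:,0],pts[:,1],1)[0]).round(2))
E
```

```text
t 14.38 pos [ 0.5307 -0.2998  0.4859] jaw 12.19 w 51.2 F [ 0.6 -0.2 -4.1] j [ 0.78  0.41 -0.52  1.45  0.21  1.33  0.46]
shift mm [18.2  0.5 -0.6] turn deg [-0.01 -0.08  0.01]
top jaw tops 1077 [ 528.1 -300.1] [113.3 104.9] 12.61
top vise no bar 1789 [ 504.8 -305. ] [186.9 109.2] 13.26
top all 2097 [ 510.5 -302.3] [178.3 152.3] 12.37
top front edge yaw dev deg -0.1
side jaw tops 639 [ 532.8 -297.6] [112.2 108.1] 13.09
side vise no bar 1320 [ 504.8 -301.5] [187.6 110.5] 11.34
side all 1555 [ 510.5 -293.9] [181.3 131.3] 12.39
side front edge yaw dev deg 2.66
```

>>> {"method": "arm_command", "body": {
  "motion": [
    [40,6,0.4,0,-0.2,0,0],
    [40,6,0,0,0,0,0],
    [40,4,0,0,0,0,0],
    [40,2,0,0,0,0,0],
    [40,0,0,0,0,0,0]
  ]
}}

```text
clock: 15.0
position: [0.5306, -0.2994, 0.4675]
ee_rot: [-0.17, 1.566, 0.17]
force: [-0.5, 0.5, -3.5]
width: 0.568
```

>>> {"method": "arm_command", "body": {
  "motion": [
    [40,0,0,0,0,0,0],
    [40,0,0,0,0,0,0],
    [40,0,0,0,0,0,0],
    [40,0,0,0,0,0,0]
  ]
}}

```text
clock: 15.5
position: [0.5306, -0.2993, 0.4677]
ee_rot: [-0.17, 1.566, 0.17]
force: [-0.9, -0.2, -4.6]
width: 0.569
```

```bash
python3 go.py .5308 -.2994 .4677 12.4
cat > chk.py <<'E'
from h import *
s=arm.observe(); tcp=s["position"]; a=np.radians(12.4); bz=(tcp[2]-.2077)*1e3
e1=np.array([-np.sin(a),np.cos(a),0]);e2=np.array([np.cos(a),np.sin(a),0])
for n in ["side","top"]:
    Ws=[];fs=[]
    for i in range(6):
        im=get_image(n); Ws.append(cloud(im)); fs.append(im["frame"])
    w=np.nanmedian(Ws,0); f=np.mean(fs,0); q=np.dstack([(w-tcp)@e1*1e3,(w-tcp)@e2*1e3,w[...,2]*1e3]); x,y,z=q[...,0],q[...,1],q[...,2]
    def rowmid(m,lab):
        # per image row: intensity-free extents of e2
        r=[(y[i][m[i]].min(),y[i][m[i]].max(),z[i][m[i]].mean()) for i in range(len(m)) if m[i].sum()>2]; r=np.array(r)
        if len(r): print(n,lab,"rows",len(r),"e2 med edges",np.median(r[:,:2],0).round(2),"mid",np.median(r[:,:2].mean(1)).round(2))
    te=(abs(x)<30)&(abs(y)<15)&(z>180)&(z<bz-13); he=(x>45)&(x<66)&(abs(y)<36)&(z>bz+4)&(z<bz+60)
    rowmid(te,"tenon");rowmid(he,"head")
    for m,l in [(te,"tenon"),(he,"head")]:
        p=q[m]; 
        if len(p)<5: continue
        c=np.median(p[:,1]); p=p[abs(p[:,1]-c)<(4 if l=="tenon" else 18)]
        ex=15 if l=="tenon" else 55+5*(p[:,2]-bz)/66
        d=p[:,0]-ex; print(n,l,"e1 offset med",np.median(d).round(2),"std",d.std().round(2),"yaw",np.degrees(np.arctan(np.polyfit(p[:,1],d,1)[0])).round(2),len(p))
    hp=q[(abs(x)<62)&(abs(y)<24)&(z>bz-8)&(z<bz+80)]; print(n,"head z pct",np.percentile(hp[:,2],[.2,99.8]).round(1),"expected bottom",round(bz,1))
    tt=q[(abs(x)<20)&(abs(y)<15)&(z>200)&(z<bz-4)]; print(n,"tenon zmax",tt[:,2].max().round(1) if len(tt) else "")
    c=project(im,tcp-[0,0,.2077])[0].astype(int); g=cv2.resize(f[c[1]-40:c[1]+40,c[0]-40:c[0]+40,::-1].clip(0,255).astype(np.uint8),None,fx=5,fy=5,interpolation=cv2.INTER_CUBIC)
    cv2.imwrite(f"pics/h_{n}.png",g)
cv2.imwrite("pics/hover.png",np.hstack([cv2.imread(f"pics/h_{n}.png") for n in ["top","side"]]))
E
python3 chk.py
```

```text
t 15.5 pos [ 0.5306 -0.2993  0.4677] jaw 12.4 w 52.3 F [-0.9 -0.2 -4.6] j [ 0.78  0.42 -0.52  1.48  0.21  1.29  0.45]
shift mm [ 0.  -0.1  0.2] turn deg [-0.   -0.1  -0.01]
side tenon rows 18 e2 med edges [-3.56 10.61] mid 3.53
side head rows 19 e2 med edges [-21.72  28.69] mid 3.5
side tenon e1 offset med -1.0 std 1.14 yaw 1.08 54
side head e1 offset med -0.95 std 0.97 yaw -0.66 255
side head z pct [260.7 334.8] expected bottom 260.0
side tenon zmax 235.5
top head rows 23 e2 med edges [-2.85  0.72] mid -1.06
top head e1 offset med -0.31 std 0.34 yaw -0.17 125
top head z pct [261.  336.1] expected bottom 260.0
top tenon zmax
```

View pics/hover.png

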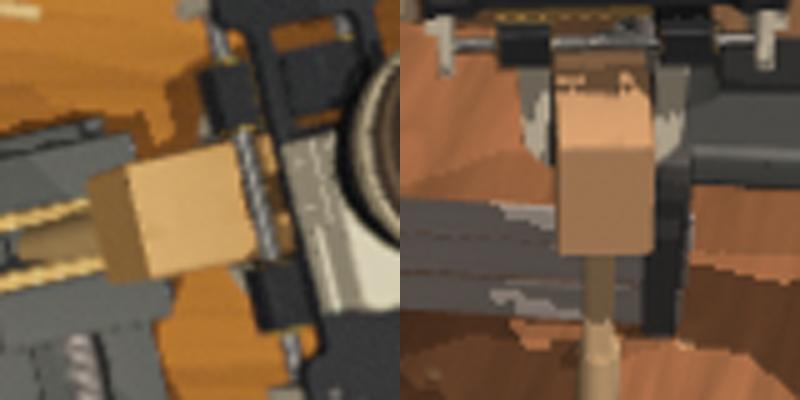

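The head hangs square over the tenon. In the side view the two line up, with the tenon at about x=600 under the head spanning 557–655. I'll make a half-millimetre compromise between the two cameras, let it settle, check and hand in.

>>> {"method": "arm_command", "body": {
  "motion": [
    [40,0,-0.5,-0.2,0,0,0],
    [40,0,0,0,0,0,0],
    [40,0,0,0,0,0,0],
    [40,0,0,0,0,0,0],
    [40,0,0,0,0,0,0]
  ]
}}

```text
clock: 16.73
position: [0.5305, -0.2999, 0.4677]
ee_rot: [-0.17, 1.566, 0.17]
force: [-0.2, -0.0, -3.7]
width: 0.562
```

```bash
python3 go.py .5308 -.2998 .4677 12.4; python3 chk.py | grep -v z
python3 - <<'E'
from h import *
im=get_image("top")
for t in ["bored_block","plain_block","glue_bottle","elephant","hammer","plane"]: print(t,[np.round(d["point"],3).tolist() for d in pinpoint("top",t)[:2]])
arm.sign_off(); print(arm.observe()["clock"])
E
```

```text
t 16.73 pos [ 0.5305 -0.2999  0.4677] jaw 12.4 w 51.6 F [-0.2 -0.  -3.7] j [ 0.78  0.42 -0.52  1.48  0.21  1.29  0.46]
shift mm [-0.  -0.   0.3] turn deg [-0.   -0.1  -0.01]
side tenon rows 17 e2 med edges [-3.36 10.86] mid 3.76
side head rows 19 e2 med edges [-21.58  28.87] mid 3.64
side tenon e1 offset med -0.46 std 1.0 yaw 5.73 35
side head e1 offset med -0.94 std 1.01 yaw -0.42 245
top head rows 23 e2 med edges [-2.63  0.94] mid -0.85
top head e1 offset med -0.35 std 0.32 yaw -0.25 127
bored_block [[0.602, 0.281, -0.001], [0.514, -0.027, 0.004]]
plain_block [[0.399, 0.328, 0.002]]
glue_bottle [[0.392, -0.026, 0.002]]
elephant [[0.511, -0.029, 0.001]]
hammer [[0.768, -0.105, -0.003]]
plane [[0.775, 0.249, 0.002]]
the job is handed in; nothing more can be done
the job is handed in; nothing more can be done
```

The beech mallet head is held level, with its underside at z ≈ 260 mm, about 10 mm above the tenon (top measured at about 250 mm). I gripped it by its flat sides, lifted it clear, turned it 95° and carried it over the bench. I handed the job in while still holding it, at about 17–18 s on the robot clock.

**Last checks**
- **Grip and level:** the gripper reads 51.6 mm open on the 52 mm head. The wrist carries about 3.7 N, which is roughly the head's weight. Tilt is about 0.1°, and nothing I read showed contact with the handle.
- **Alignment across the tenon:** the side camera shows a match within about 0.1 mm. The top camera suggests about 0.4 mm remains.
- **Alignment along the tenon:** the cameras disagree by about 1 mm. The side camera puts the head about 0.5 mm too far one way, the top camera about 0.5 mm too far the other, so I left it midway between them. The mortise has only 1 mm of clearance per side, so sight this direction closely.
- **Yaw:** the head is set to 12.4°. Estimates from the vise and tenon mostly ran from 11.3° to 13.3°, with a few tenon readings and one vise edge fit further out, so expect about half a degree of uncertainty.
- **Other things on the bench:** both blocks, the glue bottle, the elephant, the hammer and the plane were found again within the detector's few millimetres of their first positions. I did not recheck the gouge pot, the wedge or the blue and purple look-alikes.

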